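Ready the counter scale for its weight check

TASK

Ready the counter scale for its check: pull the black zeroing knob on its front out until it clicks at its stop, then push it fully home again. Then take the larger of the two steel bar weights from the wooden case by its handle, carry it clear of the low screen, and finish while still holding it level about two centimetres above the middle of the scale's plate, its long side along the plate's long side, never letting the weight touch the scale or the screen. Leave the small weight and the other things on the counter where they are.

Things in the scene. Friction and masses are not known exactly. Their poses are not given: they have to be found in the camera images.
- scale: White counter scale, fixed, left or right of the robot. Origin: at counter level under the plate's middle; x from its front to its back, z up. Housing 150 (x) by 220 mm (y), 68 mm high; before it a control panel 60 mm high, its front face (with the knob) at x = -106 mm. Steel plate 130 mm along x, 200 mm along y (its long side), with a 4 mm rim (rim top 89 mm above the counter).
- plate_mid (a point): Middle of the weighing plate's top surface, 85 mm above the counter; axes as the scale's.
- zero_knob (a joint): Travel of the zeroing knob in m: 0 fully home, 0.025 fully out (at its stop). It slides straight out of the scale's front, along the scale's -x. A spring detent holds it at either end and snaps it to the nearer end from midway; about 5 to 6 N moves it out of either end.
- knob_grip (a point): Centre of the black zeroing knob: a cylinder 30 mm in diameter and 18 mm long, its axis level along the scale's x, its centre 42 mm above the counter and, when home, 22 mm in front of the panel's face. It moves with the knob.
- case: Open wooden case, fixed, on the other side of the screen from the scale: 130 mm (x) by 170 mm (y), walls 20 mm high, floor 6 mm thick. Origin: centre of its underside. The two weights lie in it side by side (which is on which side varies).
- big_weight: The larger steel bar weight, about 0.5 kg: a block 84 mm (x, its long side) by 36 mm (y) by 20 mm high, with a bridge handle over it: a bar 64 mm long along x, 14 mm wide (y), its top 56 mm and its underside 40 mm above the weight's underside. Loose. Origin: centre of its underside; z up.
- small_weight: The smaller steel bar weight of the same shape, 0.15 kg: block 56 by 26 by 14 mm, handle top 42 mm above its underside. Loose, to be left in the case. Origin: centre of its underside.
- screen: Low clear counter screen in a steel tube frame, fixed, standing between the scale and the case: 314 mm long (x), about 14 mm thick (y), feet 50 mm wide, top 150 mm above the counter. Origin: centre of its foot at counter level.
- jar: Glass jar with a metal lid, 56 mm in diameter, 85 mm high, near the robot's end of the screen. Loose bystander. Origin: centre of its underside.
- tub_left: White lidded food tub, about 100 mm in diameter, 75 mm high, at the far left. Loose bystander. Origin: centre of its underside.
- bowl: Steel bowl, 100 mm in diameter, 50 mm high, at the far right. Loose bystander. Origin: centre of its underside.
- tub_back: White lidded food tub, about 95 mm in diameter, 60 mm high, towards the back on the left. Loose bystander. Origin: centre of its underside.
- shaker: Metal shaker can, 52 mm in diameter, 120 mm high, towards the back on the right. Loose bystander. Origin: centre of its underside.
Things that resemble listed ones, but are neither listed nor needed, are in the scene too. What is shaped like the small_weight but turquoise or yellow is not meant. Leave any orange look-alike of the big_weight alone.

How it is judged:
By the outcome, as a careful person would: the job done as asked, in the order asked, and still so for the second after the job is handed in, while the arm keeps its last pose, push and grip.
It also fails if it takes over 58 s, if anything falls off the work surface, if the arm or the gripper's body presses on something with over 40 N, if the wrist force passes 120 N, or if a joint passes its speed limit or range.

ROBOT

A 6-joint arm with a two-finger parallel gripper is mounted at the origin on the work surface. World frame = base frame: x ahead of the robot, y to its left, z up, the work surface at z = 0. Lengths are in mm, angles in rad, forces in N, time in s.
With the tool pointing down it reaches from about 425 to 950 mm from the base axis. Payload 3.5 kg.
Tool frame: the origin (TCP) lies on the centre line of the jaws, within the pads' length; the fingertips stand 14 mm ahead of it and the grasp point (between the pads) lies 5 mm behind it; x points along the fingers, z is the direction in which the jaws open and shut, and the axes are right-handed (so a half turn about x gives the same grasp; the last joint's range is limited). The gripper opens to 85 mm and grips with 20 to 120 N. Pads are 22 mm wide; open, the fingers measure 114 mm over their backs; the gripper's body (76 mm by 85 mm) begins 54 mm behind the grasp point. The pads swing forward as they close: fully open they stand 13 mm farther back than shut.
Start: joints at [-0.15, 0.286, 1.577, -0, 1.279, -0.15], TCP at [674.986, 0.032, 245.325] pointing down, gripper open.
Joint ranges: [-2.77, 2.77], [-0.9, 2.22], [0.21, 2.48], [-1.53, 4.67], [0.24, 2.81], [-2.84, 2.84]. Speed limits (rad/s): [2.79, 2.79, 3.14, 3.14, 3.14, 3.14].

INTERFACE

Orientations are given as [roll, pitch, yaw] about the fixed x, y, z axes, in that order (R = Rz(yaw) Ry(pitch) Rx(roll)).
In Python, from plant import telemetry, read_camera, camera_params, finish_job gives the robot as it stands. The module is installed in compiled form; this text tells all that it offers.
- The arm moves only by the shell command python3 -m creep 'ROWS' [FORCE]. ROWS is text: rows parted by semicolons, each of 7 numbers parted by spaces: the shift along the tool's x, y, z in cm, then the turn, a rotation vector about the tool's x, y, z in degrees, then the closure, from 0 (fully open) to 1 (shut). In form: dx dy dz rx ry rz jaw; .... A call has 1 to 20 rows; each row shifts and turns the commanded pose from where the row before left it, along the tool's axes as they then stand; what a row does not reach is not made up. A row lasts 1/12 s, in which the tool goes at most 41.7 mm and 7.16 degrees, less where a joint would pass 70% of its speed; a pose out of reach is approached as far as the arm can. A call with a gripper value outside its range is refused whole. The fingers move at their own pace and stop on an object; FORCE is the grip in N (left out, the last holds). Time passes only in rows, so rows that do not move let the fingers close. It gives the time, the measured TCP pose, the force and the opening at its end, in the units of the state.
- telemetry.sense(): the state, without advancing time (a new reading comes with each control period).
- read_camera(name): name is "scene" or "side" or "wrist"; returns (picture, depth): 384x512x3 uint8, blue, green, red; 384x512 float32, mm along the optical axis (not along the pixel's ray), 0 where there is no reading.
- camera_params(name): a dict with "K" (3x3 intrinsics, pixels), "dist" ([k1, k2, p1, p2, k3] as OpenCV has them; the pictures are not rectified), "position" and "rotation" of the camera in the world. Camera axes: x right, y down, z forward; pixel columns grow to the right and rows downward; lengths in mm; the calibration is good to about 2 mm. A picture is of the moment at which its call begins: read the wrist's pose just before it. camera_params takes no time and is no camera call; for the wrist camera it gives the pose at the moment of the call.
- finish_job(): hands the job in, once; it reports no verdict.
The state is a dict: "time_s": time; "qpos": joint angles; "joint_velocities": joint speeds; "joint_efforts": joint torques, N m; "tcp_pos": TCP position; "orientation": TCP orientation; "contact_force": force on the tool from outside, world axes, zero at the start; "torque": the same for the moment, N m; "width": finger opening in mm.
Only numpy, scipy, OpenCV 4.12 (cv2) and the standard library are available. Lean on these libraries where they do the work, as an engineer would, in place of code of your own. Each camera call takes 0.05 s, during which the arm holds its last target.

## Working session

There is one attempt and no reset: what is moved stays moved. The work goes in short steps, Python scripts to look and compute and a shell command to move; the robot and the scene stay as the last step left them, time stands still between calls to the robot, and variables do not carry over. Pictures are saved under pics/ and viewed, and the job is handed in when it is done.

```bash
mkdir -p pics; ls; cat > h.py <<'E'
import numpy as np, cv2
from scipy.spatial.transform import Rotation as R
from plant import telemetry, read_camera, camera_params, finish_job
def snap(name,tag):
    p=camera_params(name); im,d=read_camera(name)
    cv2.imwrite(f'pics/{tag}.png',im); np.savez(f'pics/{tag}.npz',d=d,K=p['K'],dist=p['dist'],pos=p['position'],rot=p['rotation'],im=im)
def load(tag): return np.load(f'pics/{tag}.npz')
def cloud(tag):
    z=load(tag); d=z['d']; h,w=d.shape
    u,v=np.meshgrid(np.arange(w),np.arange(h))
    n=cv2.undistortPoints(np.stack([u,v],-1).reshape(-1,1,2).astype(float),z['K'],z['dist']).reshape(h,w,2)
    c=np.dstack([n*d[...,None],d]); r=np.array(z['rot']); 
    if r.shape!=(3,3): print('rot',r)
    P=c@r.T+np.array(z['pos']); P[d==0]=np.nan
    return P
def crop(tag,x0,y0,x1,y1,s,out):
    im=load(tag)['im'][y0:y1,x0:x1]; cv2.imwrite(f'pics/{out}.png',cv2.resize(im,None,fx=s,fy=s,interpolation=cv2.INTER_CUBIC))
E
python3 - <<'E'
from h import *
print(telemetry.sense())
for n in ('scene','side','wrist'):
    snap(n,n+'0'); p=camera_params(n); print(n,p['position'],p['rotation'],p['K'])
E
```

```text
pics
{'time_s': 0.0, 'qpos': array([-1.50002522e-01,  2.87219130e-01,  1.57820280e+00, -2.49387229e-06,
        1.27857444e+00, -1.49943932e-01]), 'joint_velocities': array([-0.00083233,  0.00066507,  0.00094562,  0.00068798,  0.00036315,
        0.000217  ]), 'joint_efforts': array([-1.79628755e-04, -4.05981302e+01, -2.92628127e+01, -1.54224781e-04,
        5.81841552e-03,  3.74769741e-06]), 'tcp_pos': array([6.74370917e+02, 1.22400549e-01, 2.43897509e+02]), 'orientation': array([2.99264152, 1.56839261, 2.99258366]), 'contact_force': array([-0.13104465,  0.12223975,  0.31843182]), 'torque': array([ 0.01957876, -0.03966035,  0.01170045]), 'width': 85.3137586872287}
scene [1165.12171309 -632.59304792  689.06581937] [-2.1801894  -0.01919236  0.74723586] [[350.80171757   0.         252.06357534]
 [  0.         350.80171757 192.10535203]
 [  0.           0.           1.        ]]
side [  53.97602529 -818.05941811  688.81838888] [-2.12343121 -0.00659466 -0.56730582] [[356.31073948   0.         256.5202377 ]
 [  0.         356.31073948 198.52986334]
 [  0.           0.           1.        ]]
wrist [676.15097677  67.84563163 372.60353522] [ 2.86901576e+00  2.70033584e-03 -1.05349354e-04] [[269.02625258   0.         256.5405961 ]
 [  0.         269.02625258 190.83016319]
 [  0.           0.           1.        ]]
```

```bash
sed -i "s/    if r.shape!=(3,3): print('rot',r)/    r=R.from_euler('xyz',r).as_matrix() if r.shape!=(3,3) else r/" h.py
python3 - <<'E'
from h import *
for n in ('scene0','side0','wrist0'):
    crop(n,0,0,512,384,1.5,n+'L')
    P=cloud(n); print(n,[P[y,x].round() for y,x in ((100,256),(250,100),(250,400),(330,256))])
E
```

```text
scene0 [array([-79., 761.,   3.]), array([ 397., -397.,    3.]), array([1007.,  127.,   47.]), array([ 904., -323.,   80.])]
side0 [array([1728., 1807., -210.]), array([ 98., 120.,   1.]), array([ 868., -360.,   -0.]), array([ 343., -370.,    2.])]
wrist0 [array([674.,  88.,  -0.]), array([ 431., -132.,   -1.]), array([ 891., -126.,    9.]), array([676.,  10., 311.])]
```

View pics/scene0L.png

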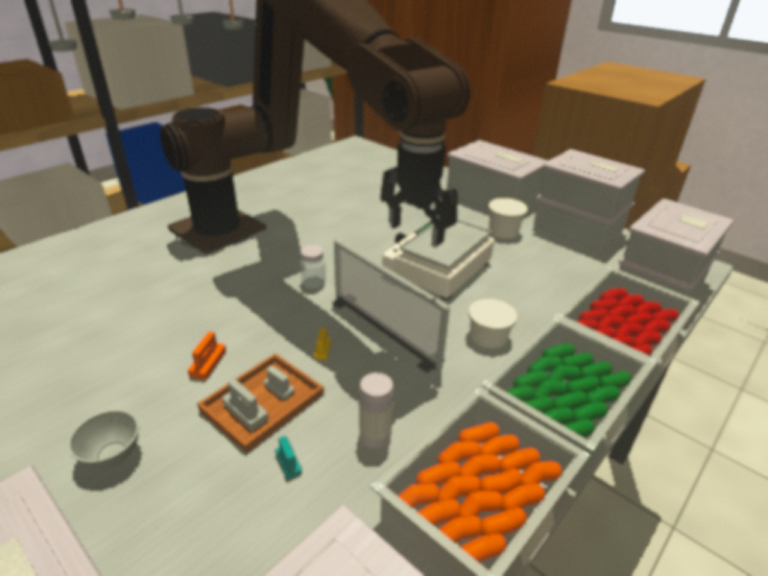

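View pics/side0L.png

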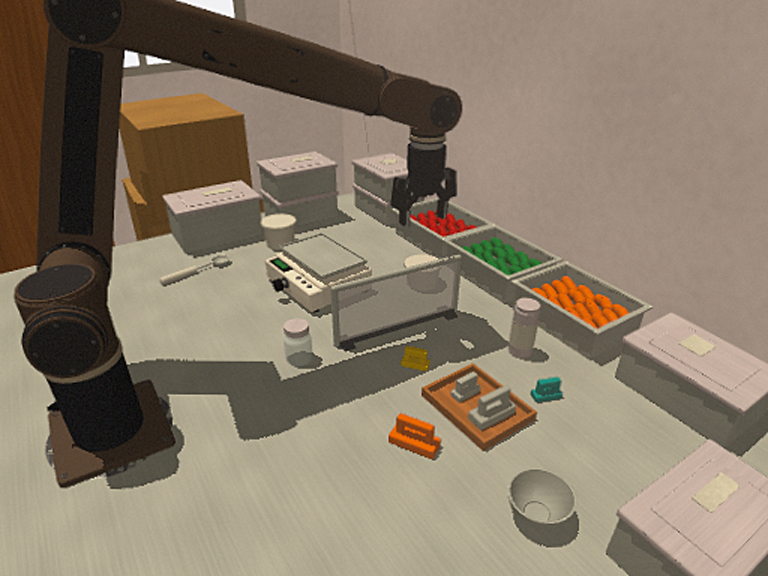

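View pics/wrist0L.png

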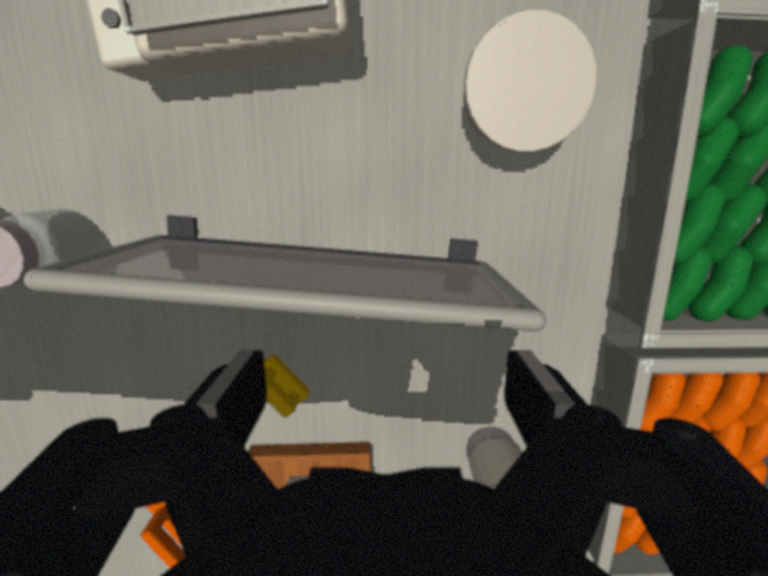

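Scene picture: the case is at about (262,402), the big weight at (243,405) and the small weight at (278,380). Look-alikes are the orange one (207,355), the turquoise one (288,457) and the yellow one (322,342). In the side picture the scale is at (320,270), its knob at (278,285), and the big weight at (493,408). The big grey weight in the case is the one wanted; next comes a close crop.

```bash
python3 - <<'E'
from h import *
crop('side0',165,145,315,235,5,'s_scale'); crop('side0',250,225,370,310,6,'s_case'); crop('scene0',120,220,230,310,6,'c_case')
z=load('side0');print(R.from_euler('xyz',telemetry.sense()['orientation']).as_matrix().round(3))
E
```

```text
[[-0.002  0.     1.   ]
 [ 0.     1.    -0.   ]
 [-1.     0.    -0.002]]
```

View pics/s_scale.png

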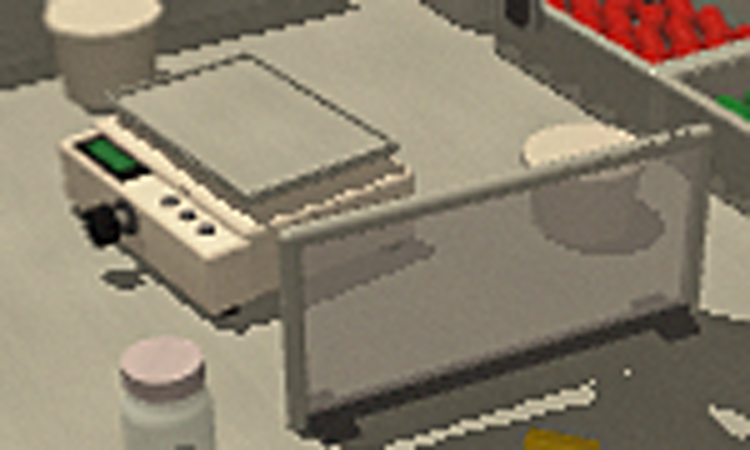

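View pics/s_case.png

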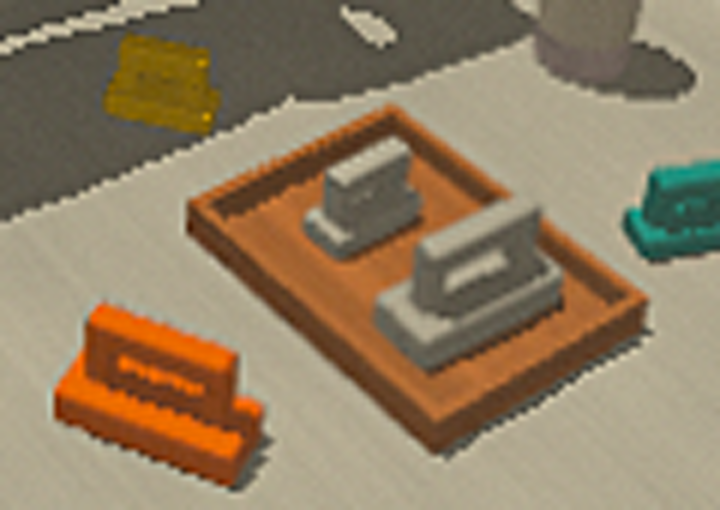

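View pics/c_case.png

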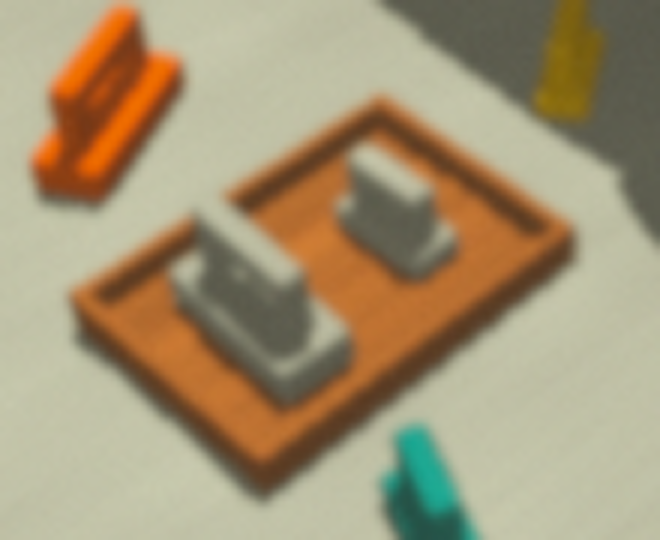

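The crops show the big grey weight at side px (328,272) and the small one at (311,258); the knob is at side px (185,190).

```bash
cat >> h.py <<'E'
def ray(tag,px,z0):
    z=load(tag); n=cv2.undistortPoints(np.array(px,float).reshape(-1,1,2),z['K'],z['dist']).reshape(-1,2)
    r=R.from_euler('xyz',z['rot']).as_matrix(); d=np.c_[n,np.ones(len(n))]@r.T
    return z['pos']+d*((z0-z['pos'][2])/d[:,2])[:,None]
E
python3 - <<'E'
from h import *
c=np.array([(118,98),(245,57),(397,148),(252,193)])/5+(165,145)
p=ray('side0',c,89);print('plate',p.round(1),p.mean(0))
print([np.linalg.norm(p[i]-p[(i+1)%4]).round(1) for i in range(4)])
c=np.array([(188,203),(392,105),(648,300),(437,450)])/6+(250,225)
p=ray('side0',c,20);print('case(l,b,r,f)',p[:3].round(1),p[[0,2]].mean(0)); 
# handle top corners of big
c=np.array([(415,240),(520,195),(545,208),(440,255)])/6+(250,225)
p=ray('side0',c,62);print('big handle',p.round(1),p.mean(0))
for t in('side0','scene0','wrist0'):
    P=cloud(t)
    m=(abs(P[...,2]-150)<8)&(P[...,1]<130)&(P[...,1]>0)&(abs(P[...,0]-670)<250)
    q=P[m]; print(t,'screen top',len(q)); 
    if len(q)>20:
        q=q[np.argsort(q[:,0])]; print(q[[0,5,len(q)//2,-6,-1]].round())
    m=(abs(P[...,2]-87)<5)&(abs(P[...,0]-560)<150)&(P[...,1]>100)&(P[...,1]<420)
    q=P[m]; print(t,'plate',len(q), np.median(q[:,2]) if len(q) else 0)
    if len(q)>30: print(cv2.minAreaRect(q[:,:2].astype(np.float32)), cv2.boxPoints(cv2.minAreaRect(q[:,:2].astype(np.float32))).round())
    m=(abs(P[...,2]-60)<6)&(P[...,1]<-80)&(P[...,1]>-350)&(abs(P[...,0]-650)<150)
    q=P[m]; print(t,'handle',len(q)); 
    if len(q)>10: print(q.round()[::max(1,len(q)//12)])
P=cloud('side0')
print('knob',P[184:198,180:192].reshape(-1,3)[::9].round())
E
```

```text
plate [[492.8 343.6  89. ]
 [607.8 358.2  89. ]
 [631.1 161.5  89. ]
 [512.4 157.3  89. ]] [561.02139998 255.15038784  89.        ]
[np.float64(116.0), np.float64(198.1), np.float64(118.7), np.float64(187.3)]
case(l,b,r,f) [[ 526.  -215.4   20. ]
 [ 655.2 -210.4   20. ]
 [ 661.6 -379.4   20. ]] [ 593.80794678 -297.39723309   20.        ]
big handle [[ 565.2 -325.4   62. ]
 [ 624.1 -328.2   62. ]
 [ 627.4 -340.6   62. ]
 [ 568.  -338.4   62. ]] [ 596.17305877 -333.14933466   62.        ]
side0 screen top 103
[[458.   7. 148.]
 [462.   7. 143.]
 [500.   2. 148.]
 [581.   0. 149.]
 [616.   1. 150.]]
side0 plate 954 85.76528419762786
((561.2374877929688, 263.779052734375), (133.6761932373047, 208.72445678710938), 6.472385406494141) [[483. 360.]
 [507. 153.]
 [639. 168.]
 [616. 375.]]
side0 handle 170
[[ 769. -194.   65.]
 [ 790. -238.   64.]
 [ 759. -214.   54.]
 [ 758. -220.   55.]
 [ 770. -237.   56.]
 [ 605. -327.   62.]
 [ 607. -333.   61.]
 [ 604. -336.   62.]
 [ 601. -336.   60.]
 [ 596. -337.   60.]
 [ 597. -337.   55.]
 [ 567. -334.   61.]
 [ 570. -336.   54.]]
scene0 screen top 
[... 820 characters left out ...]
791016) [[508. 156.]
 [639. 155.]
 [640. 175.]
 [508. 176.]]
wrist0 handle 154
[[ 790. -188.   54.]
 [ 776. -190.   55.]
 [ 793. -189.   57.]
 [ 785. -188.   60.]
 [ 778. -190.   60.]
 [ 771. -194.   56.]
 [ 785. -187.   65.]
 [ 776. -190.   64.]
 [ 770. -193.   62.]
 [ 769. -194.   62.]
 [ 770. -193.   65.]
 [ 765. -201.   60.]
 [ 764. -200.   65.]]
knob [[447. 335.  22.]
 [456. 262.  54.]
 [453. 286.  40.]
 [430. 255.  57.]
 [450. 349.   1.]
 [451. 253.  47.]
 [437. 244.  52.]
 [425. 245.  51.]
 [443. 332.  -2.]
 [452. 257.  33.]
 [434. 240.  43.]
 [425. 248.  37.]
 [434. 310.  -1.]
 [454. 266.  15.]
 [448. 284.   3.]
 [436. 283.   3.]
 [425. 287.   0.]
 [454. 270.  -0.]
 [441. 266.   2.]]
```

```bash
python3 -m creep '0 2 -2 0 0 0 0;0 2 -2 0 0 0 0;0 2 -2 0 0 0 0;0 2 -2 0 0 0 0;0 2 -2 0 0 0 0;0 2 -2 0 0 0 0;0 2 -2 0 0 0 0;0 2 -2 0 0 0 0;0 2 -2 0 0 0 0;0 2 -2 0 0 0 0;0 2 -2 0 0 0 0;0 2 -2 0 0 0 0;0 0.8 0 0 0 0 0' 40
python3 -m creep '0 0 0 -6.9 0 0 0;0 0 0 -6.9 0 0 0;0 0 0 -6.9 0 0 0;0 0 0 -6.9 0 0 0;0 0 0 -6.9 0 0 0;0 0 0 -6.9 0 0 0;0 0 0 -6.9 0 0 0;0 0 0 -6.9 0 0 0;0 0 0 -6.9 0 0 0;0 0 0 -6.9 0 0 0;0 0 0 -6.9 0 0 0;0 0 0 -6.9 0 0 0;0 0 0 -6.9 0 0 0;0 0 0 -6.9 0 0 0;0 0 0 0 0 0 0;0 0 0 0 0 0 0'
python3 - <<'E'
from h import *
s=telemetry.sense();print(s['tcp_pos'],s['qpos'],R.from_euler('xyz',s['orientation']).as_matrix().round(3))
snap('wrist','w1');crop('w1',0,0,512,384,1.5,'w1L')
snap('side','s1');crop('s1',165,145,315,235,5,'s1L')
E
```

```text
time_s: 1.23
tcp_pos: [431.8, 249.9, 244.8]
orientation: [2.913, 1.569, 2.916]
contact_force: [-0.3, 0.2, -0.2]
width: 85.6
time_s: 2.57
tcp_pos: [435.3, 247.8, 245.1]
orientation: [2.194, 1.57, -2.406]
contact_force: [-0.7, -0.8, 0.7]
width: 85.2
[435.27361001 247.81679415 245.11647684] [ 3.14791055e-01 -1.03939700e-01  1.99631784e+00 -1.30387093e-04
  1.24949110e+00 -1.36777758e+00] [[-0.    -0.994 -0.112]
 [-0.    -0.112  0.994]
 [-1.     0.    -0.   ]]
```

View pics/w1L.png

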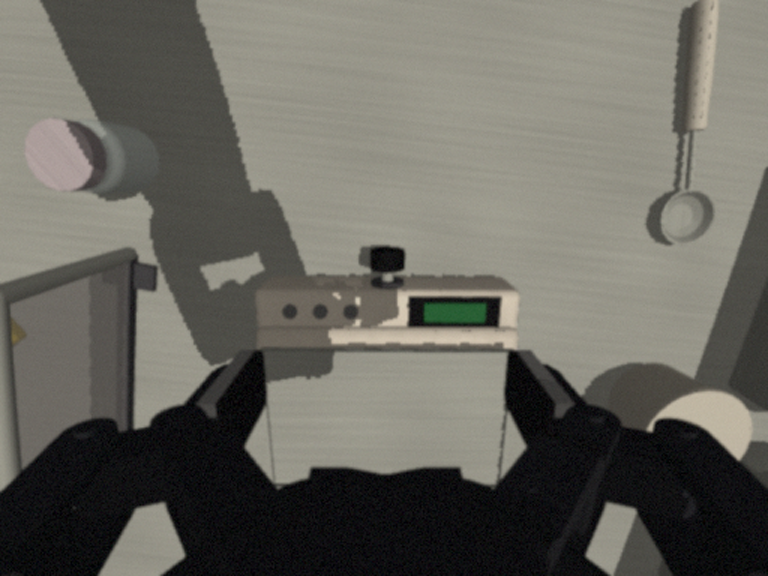

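View pics/s1L.png

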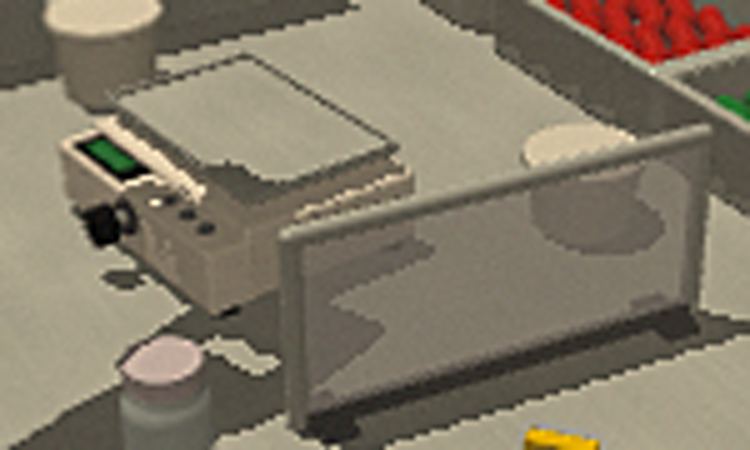

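The wrist picture shows the knob at L-px (387,258), mid-panel; the panel's top edge runs from (257,290) to (517,290), square to the picture. The jar (65,155) and screen (135,260) are well left of the fingers.

```bash
python3 - <<'E'
from h import *
crop('w1',160,155,360,245,4,'w1c')
P=cloud('w1'); 
q=P[160:184,240:276].reshape(-1,3); q=q[(q[:,2]>45)&(q[:,2]<62)]
print(len(q),q.mean(0),q.min(0),q.max(0)); 
a=np.radians(6.6); ex=np.array([np.cos(a),np.sin(a)]);ey=np.array([-ex[1],ex[0]])
t=q[q[:,2]>50]; d=(t[:,:2]-[435.3,247.8]); print('knob rel tcp ex',np.percentile(d@ex,[2,50,98]),'ey',np.percentile(d@ey,[2,50,98]))
# panel top
m=(abs(P[...,2]-60)<4); m[:180]=0;m[235:]=0; q=P[m]; d=q[:,:2]-[435.3,247.8]; print('panel ex',np.percentile(d@ex,[1,99]),'ey',np.percentile(d@ey,[1,99]))
print(cv2.minAreaRect(q[:,:2].astype(np.float32)))
p=P[220,170:350][:, :2]
E
```

```text
353 [435.61858146 249.01332992  52.87940695] [426.29768767 234.83569122  45.45702925] [449.6665909  263.47873915  57.65887955]
knob rel tcp ex [-7.49764592  0.69427768  9.43017085] ey [-9.85095637  1.15533096 12.1975257 ]
panel ex [19.16995044 63.89426931] ey [-249.90474846  106.95965049]
((480.24542236328125, 180.6190643310547), (73.4480209350586, 364.198486328125), 8.335247993469238)
```

View pics/w1c.png

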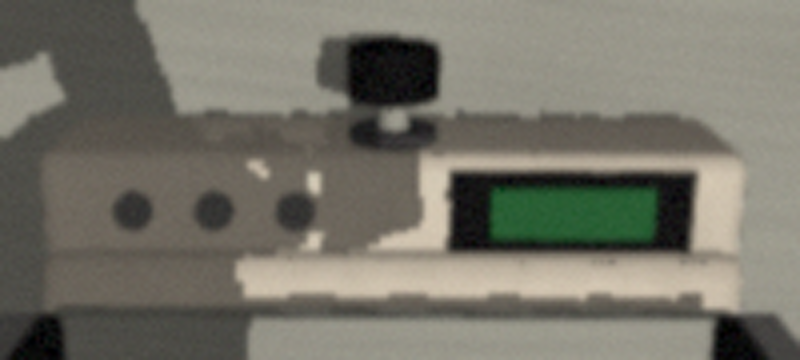

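```bash
python3 -m creep '0 0.2 0.1 0 0 0 0;2 0 0 0 0 0 0;2 0 0 0 0 0 0;2 0 0 0 0 0 0;2 0 0 0 0 0 0;2 0 0 0 0 0 0;2 0 0 0 0 0 0;2 0 0 0 0 0 0;2 0 0 0 0 0 0;2 0 0 0 0 0 0;1 0 0 0 0 0 0;1 0 0 0 0 0 0;0.5 0 0 0 0 0 0;0.3 0 0 0 0 0 0;0 0 0 0 0 0 0;0 0 0 0 0 0 0' 40
python3 - <<'E'
from h import *
s=telemetry.sense();print(s['tcp_pos'],s['contact_force'])
snap('wrist','w2');crop('w2',0,0,512,384,1.5,'w2L')
E
```

```text
time_s: 4.0
tcp_pos: [433.5, 249.0, 38.1]
orientation: [-1.357, 1.569, 0.329]
contact_force: [-0.2, -0.2, 0.5]
width: 85.6
[433.52308455 249.03211986  38.0746026 ] [-0.17588713 -0.17003493  0.49330504]
```

View pics/w2L.png

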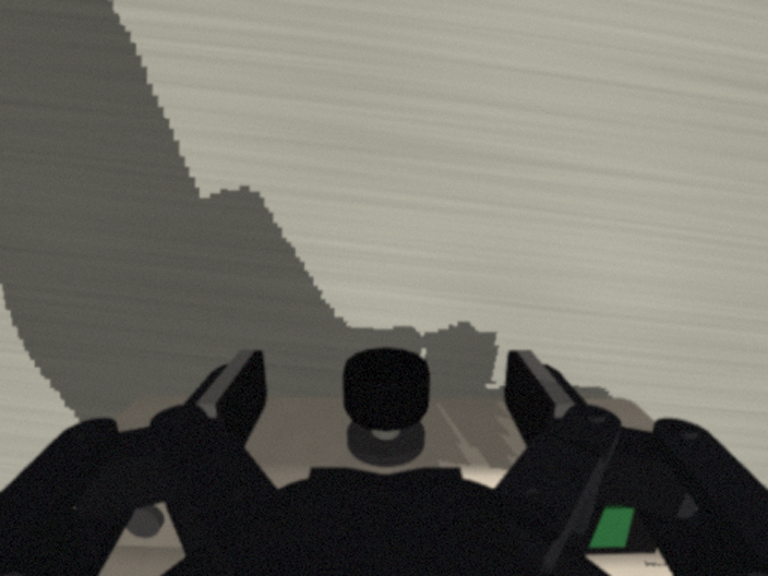

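The knob (387,390) is centred between the pads (265 and 508). Closing on it now.

```bash
python3 -m creep '0 0 0 0 0 0 0.3;0 0 0 0 0 0 0.6;0 0 0 0 0 0 0.8;0 0 0 0 0 0 1;0 0 0 0 0 0 1;0 0 0 0 0 0 1;0 0 0 0 0 0 1;0 0 0 0 0 0 1;0 0 0 0 0 0 1;0 0 0 0 0 0 1' 45
python3 - <<'E'
from h import *
s=telemetry.sense();print(s['tcp_pos'],s['contact_force'])
snap('wrist','w3');crop('w3',100,150,400,384,2.5,'w3L')
E
```

```text
time_s: 4.88
tcp_pos: [432.9, 249.2, 37.7]
orientation: [-0.112, 1.57, 1.573]
contact_force: [-3.1, 3.2, 5.3]
width: 28.5
[432.93150762 249.17550717  37.7075301 ] [-3.11276577  3.16003923  5.30104747]
```

View pics/w3L.png

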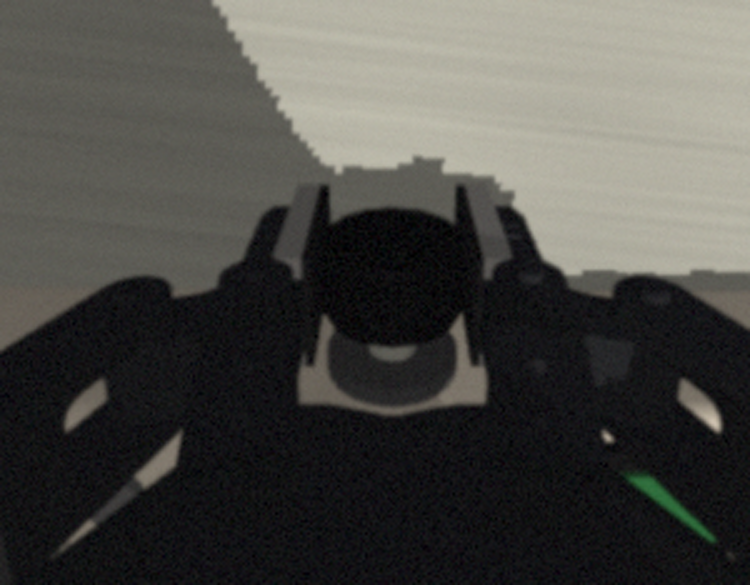

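Gripped at a width of 28.5 mm, with the knob between the pads. Now pulling along tool +y, which is the scale's -x.

```bash
python3 -m creep '0 0.3 0 0 0 0 1;0 0.3 0 0 0 0 1;0 0.3 0 0 0 0 1;0 0.3 0 0 0 0 1'; python3 -m creep '0 0.3 0 0 0 0 1;0 0.3 0 0 0 0 1;0 0.3 0 0 0 0 1;0 0.3 0 0 0 0 1;0 0 0 0 0 0 1;0 0 0 0 0 0 1'; python3 -m creep '0 0.2 0 0 0 0 1;0 0 0 0 0 0 1;0 0 0 0 0 0 1'
python3 - <<'E'
from h import *
snap('wrist','w4');crop('w4',100,150,400,384,2.5,'w4L')
snap('side','s4');crop('s4',165,145,315,235,5,'s4L')
E
```

```text
time_s: 5.27
tcp_pos: [422.1, 248.0, 37.8]
orientation: [-1.214, 1.567, 0.471]
contact_force: [0.7, 3.8, 2.1]
width: 28.5
time_s: 5.77
tcp_pos: [408.0, 246.4, 37.7]
orientation: [1.206, 1.569, 2.892]
contact_force: [-3.8, 4.4, 7.8]
width: 28.8
time_s: 6.02
tcp_pos: [408.0, 246.4, 37.8]
orientation: [-1.242, 1.567, 0.444]
contact_force: [3.3, 6.6, 0.0]
width: 28.6
```

View pics/w4L.png

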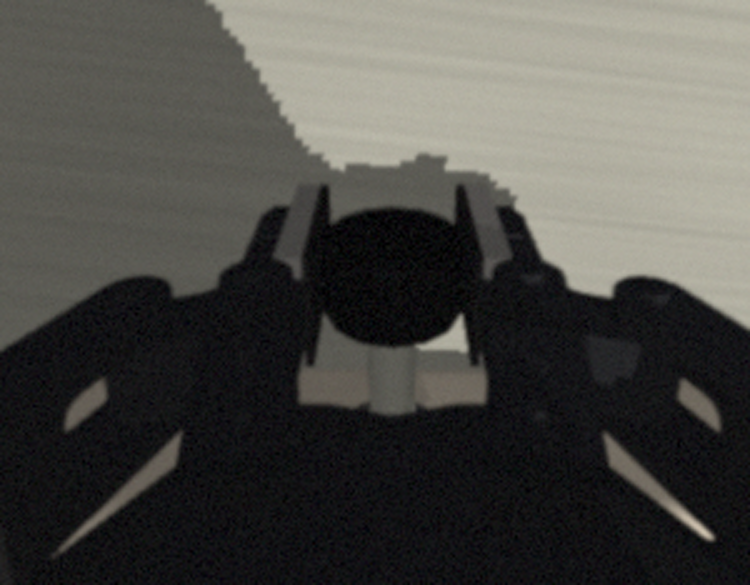

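View pics/s4L.png

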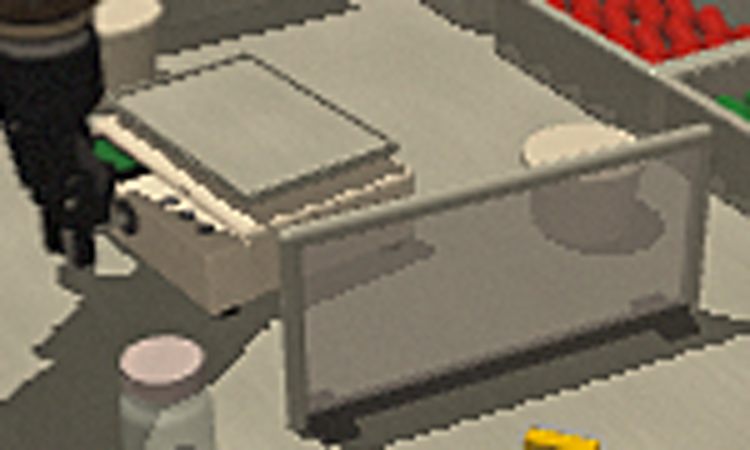

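```bash
python3 -m creep '0 0.2 0 0 0 0 1;0 0 0 0 0 0 1;0 0 0 0 0 0 1'; python3 -m creep '0 -0.2 0 0 0 0 1;0 -0.1 0 0 0 0 1;0 0 0 0 0 0 1;0 0 0 0 0 0 1'
```

```text
time_s: 6.37
tcp_pos: [407.9, 246.4, 37.8]
orientation: [-1.367, 1.561, 0.319]
contact_force: [9.1, 6.2, -5.3]
width: 28.7
time_s: 6.7
tcp_pos: [408.0, 246.5, 37.7]
orientation: [-0.393, 1.57, 1.293]
contact_force: [-2.1, 4.6, 4.7]
width: 28.6
```

The TCP stays at 408.0 while the reaction grows to 9 N, so the knob is at its stop, 25 mm out. Now pushing it home.

```bash
python3 -m creep '0 -0.3 0 0 0 0 1;0 -0.3 0 0 0 0 1;0 -0.3 0 0 0 0 1;0 -0.3 0 0 0 0 1;0 -0.3 0 0 0 0 1;0 -0.3 0 0 0 0 1;0 -0.3 0 0 0 0 1;0 -0.3 0 0 0 0 1;0 -0.1 0 0 0 0 1;0 0 0 0 0 0 1;0 0 0 0 0 0 1'; python3 -m creep '0 -0.2 0 0 0 0 1;0 0 0 0 0 0 1;0 0 0 0 0 0 1';python3 -m creep '0 -0.2 0 0 0 0 1;0 0 0 0 0 0 1;0 0 0 0 0 0 1'
```

```text
time_s: 7.62
tcp_pos: [432.9, 249.1, 37.7]
orientation: [0.311, 1.57, 1.997]
contact_force: [-1.1, 5.0, 4.9]
width: 28.5
time_s: 7.87
tcp_pos: [433.0, 249.1, 37.7]
orientation: [1.582, 1.565, -3.015]
contact_force: [-7.7, 3.7, 11.3]
width: 28.6
time_s: 8.12
tcp_pos: [433.0, 249.1, 37.6]
orientation: [1.628, 1.559, -2.969]
contact_force: [-13.1, 1.6, 17.0]
width: 28.5
```

The TCP is back at 433.0 against a hard stop with -13 N, so the knob is home. I relax the push, open and lift.

```bash
python3 -m creep '0 0.2 0 0 0 0 1;0 0.1 0 0 0 0 1;0 0 0 0 0 0 0.7;0 0 0 0 0 0 0.4;0 0 0 0 0 0 0;0 0 0 0 0 0 0;0 0 0 0 0 0 0;0 0 0 0 0 0 0;0 0 0 0 0 0 0'; python3 -m creep '-2 0 0 0 0 0 0;-2 0 0 0 0 0 0;-2 0 0 0 0 0 0;-2 0 0 0 0 0 0;-2 0 0 0 0 0 0;-2 0 0 0 0 0 0;-2 0 0 0 0 0 0;-2 0 0 0 0 0 0;-2 0 0 0 0 0 0;-2 0 0 0 0 0 0;-2 0 0 0 0 0 0;-1 0 0 0 0 0 0;0 0 0 0 0 0 0'
python3 - <<'E'
from h import *
s=telemetry.sense();print(s['tcp_pos'],s['contact_force'])
snap('wrist','w5');crop('w5',160,155,360,245,4,'w5L')
P=cloud('w5')
q=P[150:190,235:280].reshape(-1,3); t=q[(q[:,2]>50)&(q[:,2]<60)]
a=np.radians(6.6); ex=np.array([np.cos(a),np.sin(a)]); d=t[:,:2]-[435.3,247.8];print(np.percentile(d@ex,[2,50,98]))
E
```

```text
time_s: 8.87
tcp_pos: [433.7, 248.6, 37.0]
orientation: [2.217, 1.57, -2.38]
contact_force: [-0.5, 0.1, 0.5]
width: 85.3
time_s: 9.95
tcp_pos: [435.2, 249.3, 270.2]
orientation: [-1.401, 1.565, 0.285]
contact_force: [0.4, 0.1, 0.2]
width: 85.6
[435.15835819 249.25070542 270.24227678] [0.37841748 0.14884007 0.20805735]
[-7.77216827 19.17637821 26.85086815]
```

View pics/w5L.png

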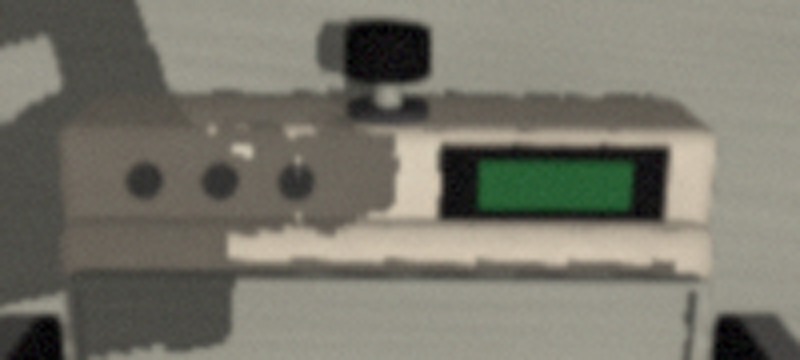

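```bash
python3 -m creep '0 -0.5 -3.3 0 0 0 0;0 -0.5 -3.3 0 0 0 0;0 -0.5 -3.3 0 0 0 0;0 -0.5 -3.3 0 0 0 0;0 -0.5 -3.3 0 0 0 0;0 -0.5 -3.3 0 0 0 0;0 -0.5 -3.3 0 0 0 0;0 -0.5 -3.3 0 0 0 0;0 -0.5 -3.3 0 0 0 0;0 -0.5 -3.3 0 0 0 0;0 -0.5 -3.3 0 0 0 0;0 -0.5 -3.3 0 0 0 0;0 -0.5 -3.3 0 0 0 0;0 -0.5 -3.3 0 0 0 0;0 -0.5 -3.3 0 0 0 0;0 -0.5 -3.3 0 0 0 0;0 -0.5 -3.3 0 0 0 0;0 -1.1 -0.3 0 0 0 0;0 0 0 3.3 0 0 0;0 0 0 3.3 0 0 0'; python3 -m creep '0 0 0 0 0 0 0;0 0 0 0 0 0 0'
python3 - <<'E'
from h import *
s=telemetry.sense();print(s['tcp_pos'],s['qpos'],R.from_euler('xyz',s['orientation']).as_matrix().round(3))
snap('wrist','w6');crop('w6',0,0,512,384,1.5,'w6L')
P=cloud('w6'); m=(P[...,2]>55)&(P[...,2]<68)&(abs(P[...,0]-597)<60)&(abs(P[...,1]+333)<40)
q=P[m];print(len(q),q.mean(0),cv2.minAreaRect(q[:,:2].astype(np.float32)))
m=(P[...,2]>38)&(P[...,2]<54)&(abs(P[...,0]-597)<60)&(abs(P[...,1]+255)<40)
q=P[m];print(len(q),q.mean(0) if len(q) else 0)
E
```

```text
time_s: 11.67
tcp_pos: [593.5, -300.9, 263.8]
orientation: [0.965, 1.566, 2.532]
contact_force: [-0.5, 0.5, -0.4]
width: 85.4
time_s: 11.83
tcp_pos: [593.4, -300.0, 265.0]
orientation: [0.959, 1.567, 2.531]
contact_force: [0.0, 0.0, -1.6]
width: 85.7
[ 593.42936515 -300.00339938  264.98896621] [-6.20387889e-01  2.52538710e-01  1.58168082e+00 -3.53055746e-05
  1.31087375e+00 -2.19248275e+00] [[-0.003 -1.    -0.001]
 [ 0.002 -0.001  1.   ]
 [-1.     0.003  0.002]]
556 [ 596.96619152 -332.45243334   61.04603061] ((598.48388671875, -332.9742736816406), (14.026402473449707, 63.79450607299805), 89.01842498779297)
358 [ 595.61960019 -261.19784515   46.87160442]
```

View pics/w6L.png

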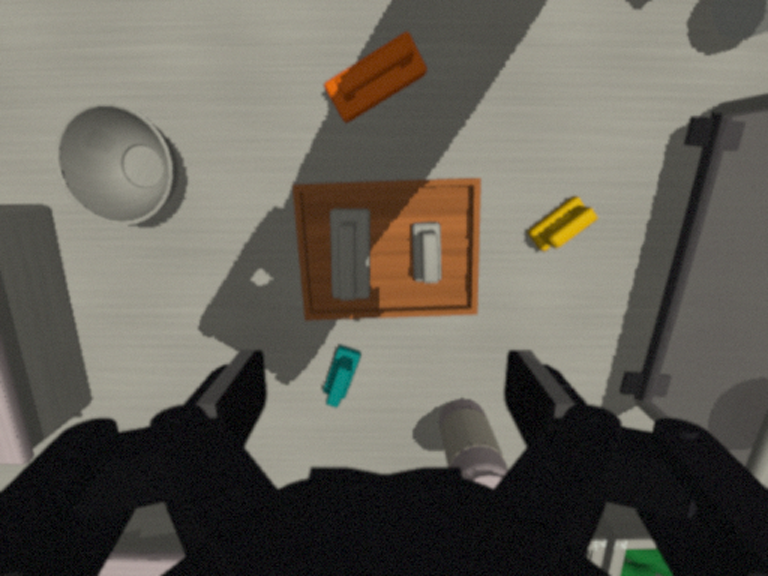

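The big weight's block is at L-px (350,253) and the small one at (427,253). The handle's top comes out 14.0 x 63.8 mm at (598.5,-333), z 61-62, which matches the big weight. I half close the jaws, align and descend.

```bash
python3 -m creep '0 -0.5 -1.6 1 0 0 0.5;0 0 -1.7 0 0 0 0.5;2 0 0 0 0 0 0.5;2 0 0 0 0 0 0.5;2 0 0 0 0 0 0.5;2 0 0 0 0 0 0.5;2 0 0 0 0 0 0.5;2 0 0 0 0 0 0.5;0 0 0 0 0 0 0.5;0 0 0 0 0 0 0.5'
python3 - <<'E'
from h import *
s=telemetry.sense();print(s['tcp_pos'],s['width'])
snap('wrist','w7');crop('w7',0,0,512,384,1.5,'w7L')
P=cloud('w7'); m=(P[...,2]>55)&(P[...,2]<68)&(abs(P[...,0]-597)<60)&(abs(P[...,1]+333)<20)
q=P[m];print(len(q),q.mean(0),cv2.minAreaRect(q[:,:2].astype(np.float32)))
E
```

```text
time_s: 12.72
tcp_pos: [597.7, -333.2, 145.6]
orientation: [0.977, 1.567, 2.53]
contact_force: [-0.3, 0.2, 0.4]
width: 42.6
[ 597.72602444 -333.23448525  145.61050615] 42.55838024580883
1209 [ 596.43281825 -332.94018933   61.19585604] ((598.411376953125, -333.17218017578125), (13.449975967407227, 63.883262634277344), 89.4673843383789)
```

View pics/w7L.png

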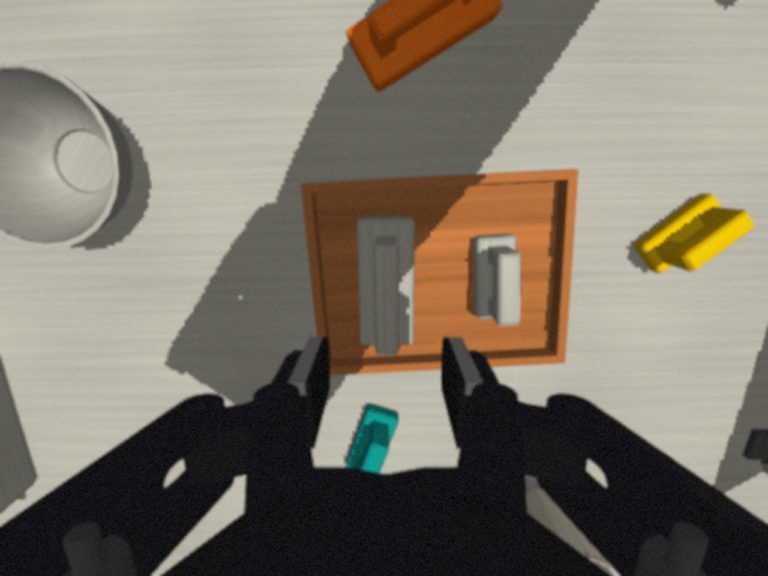

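The handle, L-px x 387, is centred between the pads (328 to 443), and the small weight is clear of them. Descending the last 95 mm and gripping.

```bash
python3 -m creep '1.5 0 0 0 0 0 0.5;1.5 0 0 0 0 0 0.5;1.5 0 0 0 0 0 0.5;1.5 0 0 0 0 0 0.5;1.5 0 0 0 0 0 0.5;1 0 0 0 0 0 0.5;0.6 0 0 0 0 0 0.5;0.3 0 0 0 0 0 0.5;0 0 0 0 0 0 0.5;0 0 0 0 0 0 0.5'; python3 -m creep '0 0 0 0 0 0 0.8;0 0 0 0 0 0 1;0 0 0 0 0 0 1;0 0 0 0 0 0 1;0 0 0 0 0 0 1;0 0 0 0 0 0 1;0 0 0 0 0 0 1' 80
python3 - <<'E'
from h import *
snap('wrist','w8');crop('w8',0,0,512,384,1.5,'w8L')
E
```

```text
time_s: 13.6
tcp_pos: [599.2, -333.6, 53.9]
orientation: [-2.219, 1.57, -0.665]
contact_force: [-0.2, -0.6, 0.4]
width: 42.4
time_s: 14.18
tcp_pos: [599.3, -333.5, 54.5]
orientation: [-2.009, 1.569, -0.456]
contact_force: [-0.2, 1.5, 5.5]
width: 12.4
```

View pics/w8L.png

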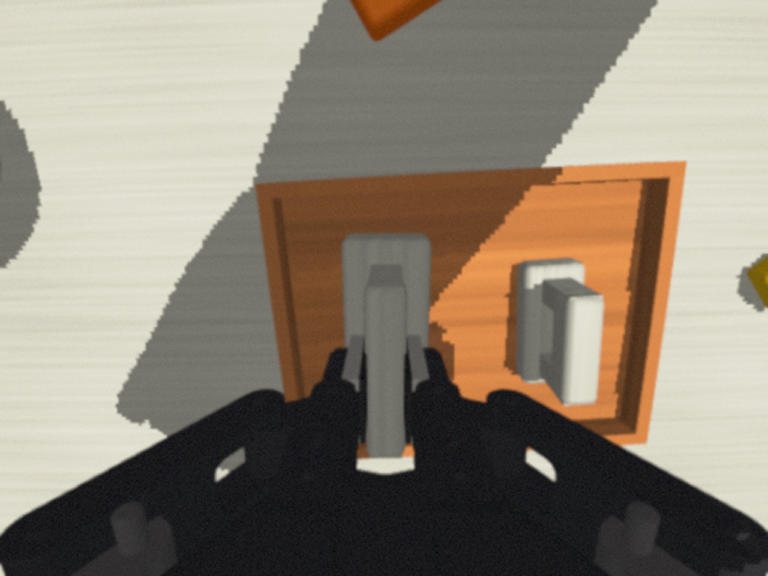

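Gripped on the bar (12.4 mm; the knob also read about 1.5 mm under its size). Lifting straight up.

```bash
python3 -m creep '-0.5 0 0 0 0 0 1;-1 0 0 0 0 0 1;-1 0 0 0 0 0 1;-1 0 0 0 0 0 1;-1.5 0 0 0 0 0 1;-1.5 0 0 0 0 0 1;-1.5 0 0 0 0 0 1;-2 0 0 0 0 0 1;-2 0 0 0 0 0 1;-2 0 0 0 0 0 1;-2 0 0 0 0 0 1;-2 0 0 0 0 0 1;-1.5 0 0 0 0 0 1;-1 0 0 0 0 0 1;-0.5 0 0 0 0 0 1;0 0 0 0 0 0 1;0 0 0 0 0 0 1'
python3 - <<'E'
from h import *
s=telemetry.sense();print(s['tcp_pos'],s['width'],s['qpos'],s['contact_force'])
snap('wrist','w9');crop('w9',0,0,512,384,1.5,'w9L'); snap('side','s9');crop('s9',270,100,410,205,5,'s9L'); crop('s9',0,0,512,384,1.5,'s9F')
E
```

```text
time_s: 15.65
tcp_pos: [598.4, -333.1, 262.4]
orientation: [0.964, 1.569, 2.517]
contact_force: [-0.2, 0.5, -4.6]
width: 12.5
[ 598.4391806  -333.08388169  262.44372044] 12.473996794288988 [-6.55732697e-01  2.96696771e-01  1.53248389e+00 -4.54990245e-05
  1.31381476e+00 -2.20903192e+00] [-0.20068939  0.54937661 -4.58890622]
```

View pics/w9L.png

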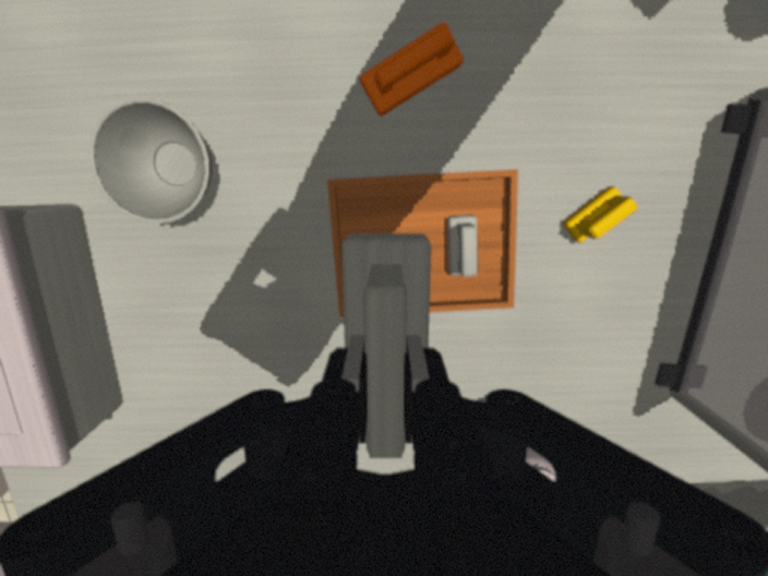

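View pics/s9F.png

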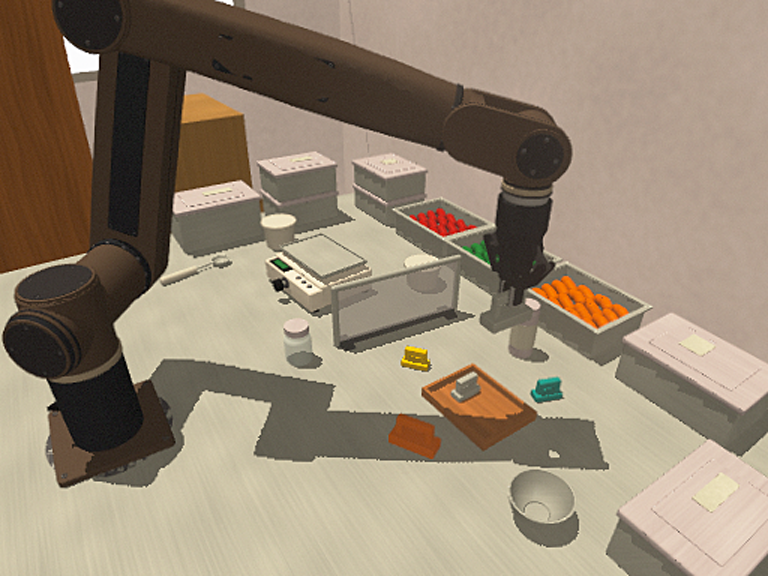

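The weight hangs level: in the wrist view it sits in the same pixels as at the grasp (block edge at y=233). The small weight stays in the case at (462,247). Working out the carry.

```bash
python3 - <<'E'
from h import *
s=telemetry.sense();M=R.from_euler('xyz',s['orientation']).as_matrix();print(M.round(4))
print(M.T@(np.array([563.6,263.7,262.4])-s['tcp_pos']), np.degrees(np.arctan2(M[1,2],M[0,2])))
E
```

```text
[[-0.0028 -0.9998  0.0175]
 [ 0.0021  0.0175  0.9998]
 [-1.      0.0028  0.0021]]
[1.56387222e-01 4.49500131e+01 5.95830586e+02] 88.99861794332496
```

```bash
python3 -m creep '0 0.2 1 0 0 0 1;0 0.2 2 0 0 0 1;0 0.2 3.2 0 0 0 1;0 0.2 3.2 0 0 0 1;0 0.2 3.2 0 0 0 1;0 0.2 3.2 0 0 0 1;0 0.2 3.2 0 0 0 1;0 0.2 3.2 0 0 0 1;0 0.2 3.2 0 0 0 1;0 0.2 3.2 0 0 0 1;0 0.2 3.2 0 0 0 1;0 0.2 3.2 0 0 0 1;0 0.2 3.2 0 0 0 1;0 0.2 3.2 0 0 0 1;0 0.2 3.2 0 0 0 1;0 0.2 3.2 0 0 0 1;0 0.2 3.2 0 0 0 1;0 0.2 3.2 0 0 0 1;0 0.3 3.4 0 0 0 1;0 0.3 2 0 0 0 1'
python3 -m creep '0 0 0 3 0 0 1;0 0 0 5 0 0 1;0 0 0 6 0 0 1;0 0 0 6 0 0 1;0 0 0 6 0 0 1;0 0 0 6 0 0 1;0 0 0 6 0 0 1;0 0 0 6 0 0 1;0 0 0 6 0 0 1;0 0 0 6 0 0 1;0 0 0 6 0 0 1;0 0 0 6 0 0 1;0 0 0 6 0 0 1;0 0 0 5 0 0 1;0 0 0 3.4 0 0 1;0 0 0 0 0 0 1;0 0 0 0 0 0 1;0 0 0 0 0 0 1'
python3 - <<'E'
from h import *
s=telemetry.sense();M=R.from_euler('xyz',s['orientation']).as_matrix();print(M.round(4),s['tcp_pos'],s['width'],s['qpos'])
print(M.T@(np.array([563.6,263.7,262.4])-s['tcp_pos']), np.degrees(np.arctan2(M[1,2],M[0,2])))
for n in('wrist','side','scene'):
    snap(n,n[:2]+'10')
crop('wr10',0,0,512,384,1.5,'wr10L');crop('si10',150,80,310,200,5,'si10L');crop('sc10',220,100,360,205,5,'sc10L')
E
```

```text
time_s: 17.42
tcp_pos: [565.5, 266.9, 262.4]
orientation: [0.875, 1.568, 2.431]
contact_force: [-0.7, -0.6, -5.2]
width: 12.3
time_s: 18.92
tcp_pos: [566.6, 263.5, 262.8]
orientation: [-3.089, 1.57, -2.973]
contact_force: [0.7, 0.2, -4.0]
width: 12.4
[[-1.100e-03 -1.165e-01  9.932e-01]
 [-2.000e-04  9.932e-01  1.165e-01]
 [-1.000e+00 -1.000e-04 -1.100e-03]] [566.63293746 263.48961081 262.78771027] 12.352692180487805 [2.73046379e-01 1.65138691e-01 1.68781504e+00 1.17591352e-04
 1.28972169e+00 1.56202618e-01]
[ 0.39092618  0.56245317 -2.98732583] 6.692780195030107
```

View pics/wr10L.png

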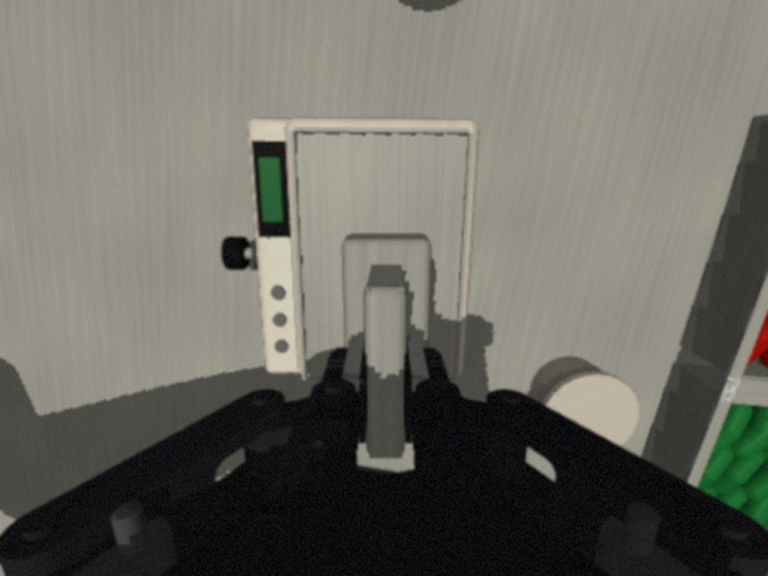

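View pics/si10L.png

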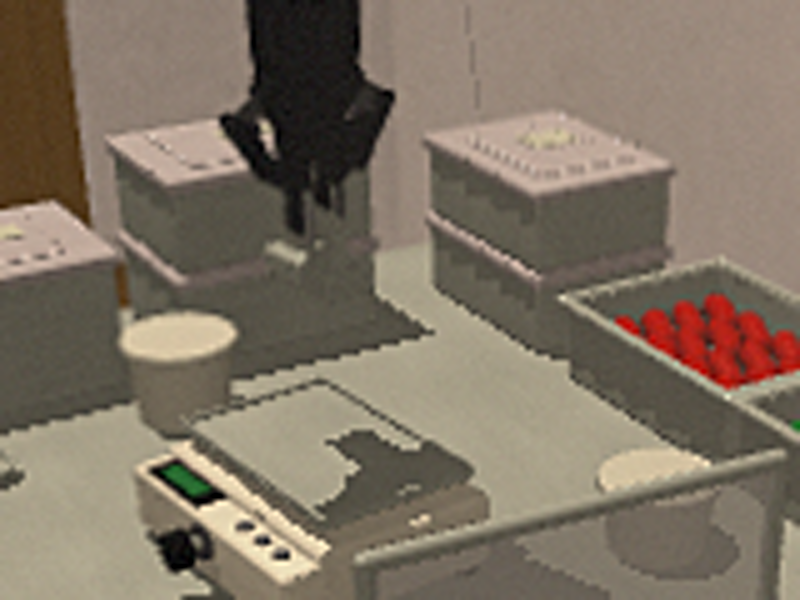

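View pics/sc10L.png

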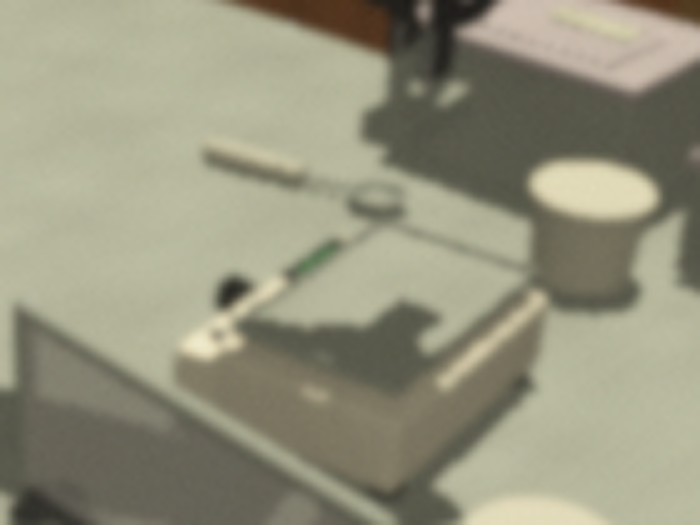

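The weight hangs over the scale (L-px 387,285), parallel to the plate edges (300 and 465). The knob at (238,253) is home. I check the plate from this view.

```bash
python3 - <<'E'
from h import *
s=telemetry.sense();M=R.from_euler('xyz',s['orientation']).as_matrix();T=s['tcp_pos']
P=cloud('wr10'); Q=(P-T)@M  # tool frame
m=(P[...,2]>81)&(P[...,2]<93); m[:70]=0
ys=[];
for r in range(95,220,10):
    c=np.where(m[r]&(abs(Q[r,:,2])<90))[0]
    if len(c)>5: print(r,Q[r,c[0]].round(1),Q[r,c[-1]].round(1),'mid z',((Q[r,c[0],2]+Q[r,c[-1],2])/2).round(1))
for c in (205,230,260,290,305):
    r=np.where(m[:,c])[0]; print(c,Q[r[0],c].round(1))
# plate corners by colour-edge pixel at rim z=89
p=ray('wr10',np.array([(297,133),(468,133),(305,375)])/1.5,89); print(((p-T)@M).round(1))
# weight block in tool frame
w=Q[150:235,215:300].reshape(-1,3); w=w[(w[:,0]<48)&(w[:,0]>15)]; print('block top x',np.percentile(w[:,0],[5,50,95]),'y max',np.percentile(w[:,1],99),'z',np.percentile(w[:,2],[1,99]))
for y0,y1 in((155,165),(175,185),(200,210)):
  b=Q[y0:y1,232:240].reshape(-1,3);b=b[(b[:,0]<60)];print(b.mean(0).round(1)); b=Q[y0:y1,276:284].reshape(-1,3);b=b[(b[:,0]<60)];print(b.mean(0).round(1))
E
```

```text
95 [175.5  89.3 -67.5] [173.2  89.2  62.6] mid z -2.4
105 [174.1  79.  -66.7] [175.3  79.1  62.5] mid z -2.1
115 [172.4  68.6 -66.9] [173.9  68.7  61.7] mid z -2.6
125 [173.9  58.  -66.8] [174.6  58.1  62.4] mid z -2.2
135 [175.3  47.2 -67.7] [174.9  47.3  62. ] mid z -2.9
145 [173.7  36.3 -66.9] [174.3  36.4  61.3] mid z -2.8
155 [175.   25.  -67.8] [174.5  25.1  62. ] mid z -2.9
165 [174.3  13.6 -67.2] [175.8  13.5  61.7] mid z -2.7
175 [174.7   1.9 -67.9] [174.3   2.2  60.9] mid z -3.5
185 [175.7 -10.2 -67.7] [174.7  -9.8  61.6] mid z -3.1
195 [175.  -22.2 -68.3] [175.5 -22.2  61.2] mid z -3.5
205 [174.7 -34.5 -67.7] [174.1 -34.1  61.6] mid z -3.1
215 [175.3 -47.4 -68.6] [173.7 -46.6  61. ] mid z -3.8
205 [174.2  99.3 -53.9]
230 [175.   99.3 -27.5]
260 [175.1  99.3   4.2]
290 [174.2  99.2  35.9]
305 [173.5  98.2  51.6]
[[174.2  95.6 -61.5]
 [174.2  95.7  59.3]
 [174.2 -93.5 -65.6]]
block top x [27.70856304 29.28560372 35.91812017] y max 43.442600995060275 z [-16.43901992  18.87507386]
[ 33.3  42.2 -11.9]
[32.9 42.3 14.6]
[ 29.2  30.8 -11.9]
[29.  30.9 14.6]
[ 29.3  15.  -12.2]
[29.  15.1 14.9]
```

```bash
python3 -m creep '0.5 -0.2 -0.35 0.5 0 0 1;1 0 0 0 0 0 1;1.5 0 0 0 0 0 1;1.5 0 0 0 0 0 1;1.5 0 0 0 0 0 1;1.5 0 0 0 0 0 1;1 0 0 0 0 0 1;1 0 0 0 0 0 1;0.5 0 0 0 0 0 1;0.4 0 0 0 0 0 1;0 0 0 0 0 0 1;0 0 0 0 0 0 1;0 0 0 0 0 0 1'
python3 - <<'E'
from h import *
s=telemetry.sense();M=R.from_euler('xyz',s['orientation']).as_matrix();T=s['tcp_pos'];print(T,np.degrees(np.arctan2(M[1,2],M[0,2])),M[:,0].round(4))
snap('wrist','w11');snap('side','s11');snap('scene','c11')
crop('w11',0,0,512,384,1.5,'w11L');crop('s11',150,80,310,200,5,'s11L')
P=cloud('w11');Q=(P-T)@M
m=(P[...,2]>81)&(P[...,2]<93)
for r in range(20,220,20):
    c=np.where(m[r]&(abs(Q[r,:,2])<90))[0]
    if len(c)>5: print(r,Q[r,c[0]].round(1),Q[r,c[-1]].round(1),'mid z',((Q[r,c[0],2]+Q[r,c[-1],2])/2).round(1))
for c in (205,230,260,290,305):
    r=np.where(m[:,c]&(Q[:,c,1]<130))[0]; print(c,Q[r[0],c].round(1), np.median(P[r,c,2]).round(1))
w=Q[150:235,215:300].reshape(-1,3); w=w[(w[:,0]<48)&(w[:,0]>15)]; print('block',np.percentile(w[:,0],[5,50,95]),np.percentile(w[:,1],99),np.percentile(w[:,2],[1,99]))
E
```

```text
time_s: 20.15
tcp_pos: [564.6, 261.1, 160.4]
orientation: [0.175, 1.569, 0.281]
contact_force: [0.2, -0.6, -4.2]
width: 12.3
[564.57504594 261.13446204 160.4011157 ] 6.099521474355127 [ 1.8e-03  5.0e-04 -1.0e+00]
80 [ 72.4  92.1 -65.8] [72.3 92.  63.7] mid z -1.0
100 [ 70.9  78.6 -65. ] [72.3 78.6 64.1] mid z -0.4
120 [ 70.9  64.9 -64.8] [72.1 64.8 64.5] mid z -0.1
140 [ 71.3  50.6 -65.4] [72.  50.5 64.2] mid z -0.6
160 [ 71.3  35.8 -65.2] [72.1 35.6 64.7] mid z -0.3
180 [ 71.7  20.3 -65.2] [71.  20.4 64.1] mid z -0.5
200 [ 69.7   4.8 -65.1] [71.5  4.3 64. ] mid z -0.5
205 [ 72.5 101.6 -34.4] 84.7
230 [ 72.1 101.5 -17.1] 84.9
260 [ 72.4 101.5   3.6] 84.9
290 [ 72.1 101.5  24.2] 84.6
305 [ 71.6 101.5  34.5] 84.7
block [27.38320713 28.88438398 35.59358085] 43.30352847136737 [-16.0898603   19.15683301]
```

View pics/w11L.png

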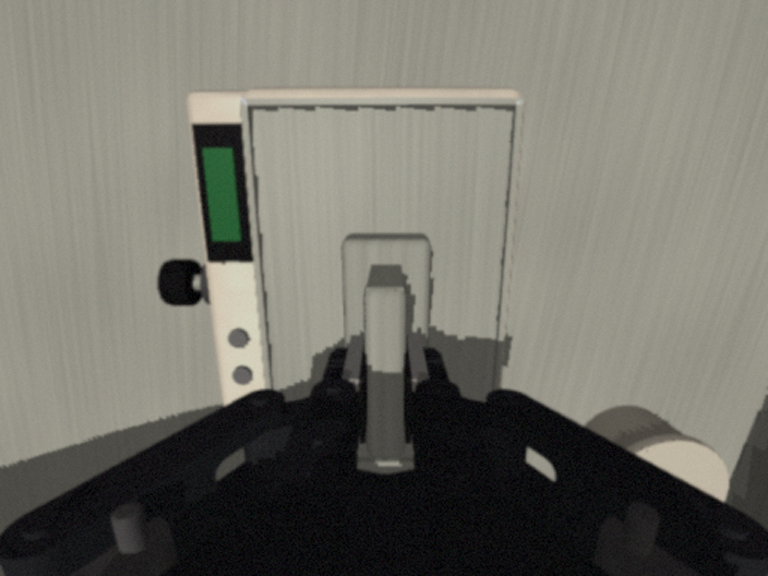

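View pics/s11L.png

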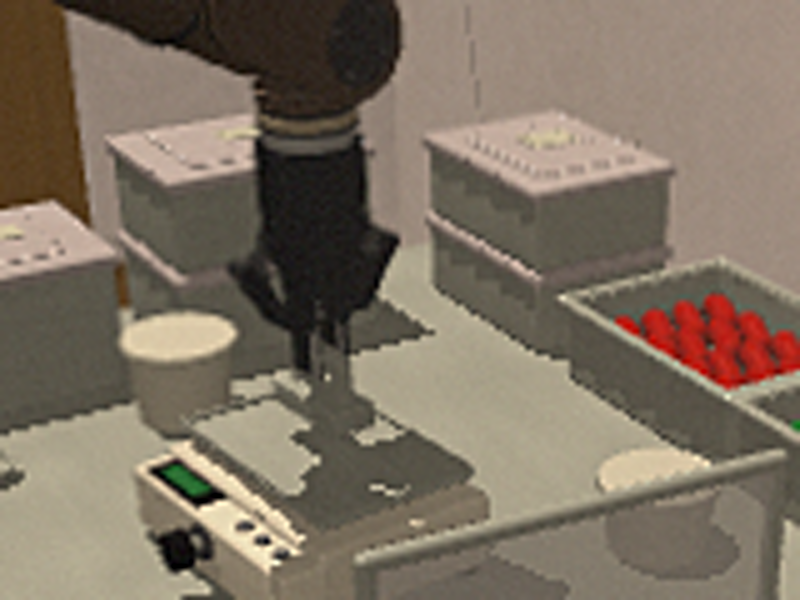

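The weight reads centred to within 2 mm and aligned. The gap is about 26.5 mm, so I lower it 6.5 mm more.

```bash
python3 -m creep '0.3 0 -0.1 0 0 0 1;0.3 0 0 0 0 0 1;0 0 0 0 0 0 1;0 0 0 0 0 0 1;0 0 0 0 0 0 1;0 0 0 0 0 0 1'
python3 - <<'E'
from h import *
s=telemetry.sense();M=R.from_euler('xyz',s['orientation']).as_matrix();T=s['tcp_pos'];print(T,s['joint_velocities'].round(3),M[:,0].round(4))
snap('wrist','w12');snap('side','s12');snap('scene','c12')
P=cloud('w12');Q=(P-T)@M
m=(P[...,2]>81)&(P[...,2]<93)
for r in range(60,220,30):
    c=np.where(m[r]&(abs(Q[r,:,2])<90))[0]
    print(r,Q[r,c[0]].round(1),Q[r,c[-1]].round(1))
q=Q[110:150,230:290].reshape(-1,3);q=q[q[:,0]>60];print('plate x',np.median(q[:,0]))
r=np.where(m[:,260]&(Q[:,260,1]<130))[0];print(Q[r[0],260])
w=Q[165:220,229:241].reshape(-1,3);w=w[w[:,0]<45];v=Q[165:220,275:285].reshape(-1,3);v=v[v[:,0]<45]
print('block top L/R x',np.median(w[:,0]),np.median(v[:,0])); A=np.c_[w[:,1],np.ones(len(w))];print('slope along y',np.linalg.lstsq(A,w[:,0],rcond=None)[0])
w=Q[150:235,215:300].reshape(-1,3); w=w[(w[:,0]<48)&(w[:,0]>15)]; print('block',np.percentile(w[:,1],99),np.percentile(w[:,2],[1,99]))
crop('c12',220,80,360,185,5,'c12L');crop('s12',150,80,310,200,5,'s12L')
E
```

```text
time_s: 20.8
tcp_pos: [563.0, 260.9, 153.4]
orientation: [0.201, 1.571, 0.307]
contact_force: [-0.6, -0.0, -3.9]
width: 12.2
[563.01667829 260.85978536 153.37992691] [ 0.001 -0.002 -0.002 -0.001  0.001 -0.002] [ 2.e-04  1.e-04 -1.e+00]Traceback (most recent call last):
  File "<stdin>", line 8, in <module>
IndexError: index 0 is out of bounds for axis 0 with size 0
```

```bash
python3 - <<'E'
from h import *
s=telemetry.sense();M=R.from_euler('xyz',s['orientation']).as_matrix();T=s['tcp_pos']
crop('c12',220,80,360,185,5,'c12L');crop('s12',150,80,310,200,5,'s12L')
P=cloud('w12');Q=(P-T)@M
m=(P[...,2]>81)&(P[...,2]<93)
for r in range(90,220,30):
    c=np.where(m[r]&(abs(Q[r,:,2])<90))[0]
    print(r,Q[r,c[0]].round(1),Q[r,c[-1]].round(1))
q=Q[110:150,230:290].reshape(-1,3);q=q[q[:,0]>60];print('plate x',np.median(q[:,0]))
r=np.where(m[:,260]&(Q[:,260,1]<130))[0];print(Q[r[0],260])
w=Q[165:220,229:241].reshape(-1,3);w=w[w[:,0]<45];v=Q[165:220,275:285].reshape(-1,3);v=v[v[:,0]<45]
print('block top L/R x',np.median(w[:,0]),np.median(v[:,0])); A=np.c_[w[:,1],np.ones(len(w))];print('slope along y',np.linalg.lstsq(A,w[:,0],rcond=None)[0])
w=Q[150:235,215:300].reshape(-1,3); w=w[(w[:,0]<48)&(w[:,0]>15)]; print('block',np.percentile(w[:,1],99),np.percentile(w[:,2],[1,99]))
E
```

```text
90 [ 64.   84.7 -63.5] [64.8 84.7 65.3]
120 [ 65.3  64.9 -63.6] [65.1 64.9 66.4]
150 [ 64.9  44.  -63.9] [65.6 43.9 66.3]
180 [ 65.   21.9 -63.7] [66.7 21.5 66.4]
210 [ 65.2  -1.7 -63.5] [65.1 -1.7 66.4]
plate x 68.75356027737729
[ 64.81649223 101.45521385   3.43943621]
block top L/R x 29.073038231682023 28.677482249539494
slope along y [-1.12167458e-02  2.94076247e+01]
block 43.287444185279405 [-16.10411829  19.17822008]
```

```bash
ls pics | tail -3
```

```text
wrist0.npz
wrist0.png
wrist0L.png
```

View pics/c12L.png

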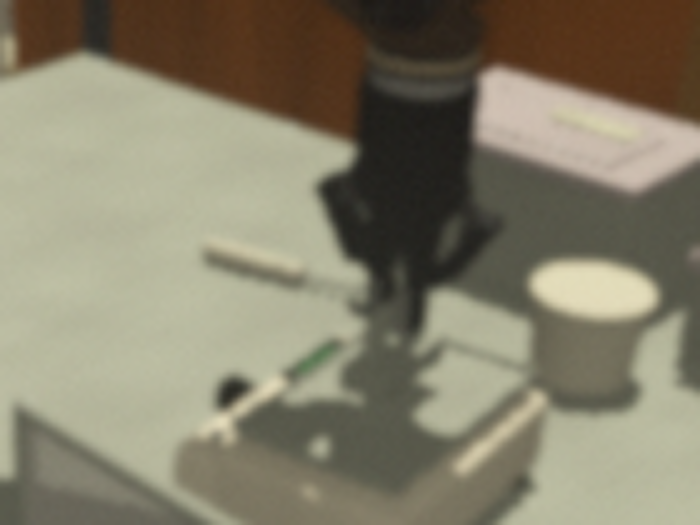

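View pics/s12L.png

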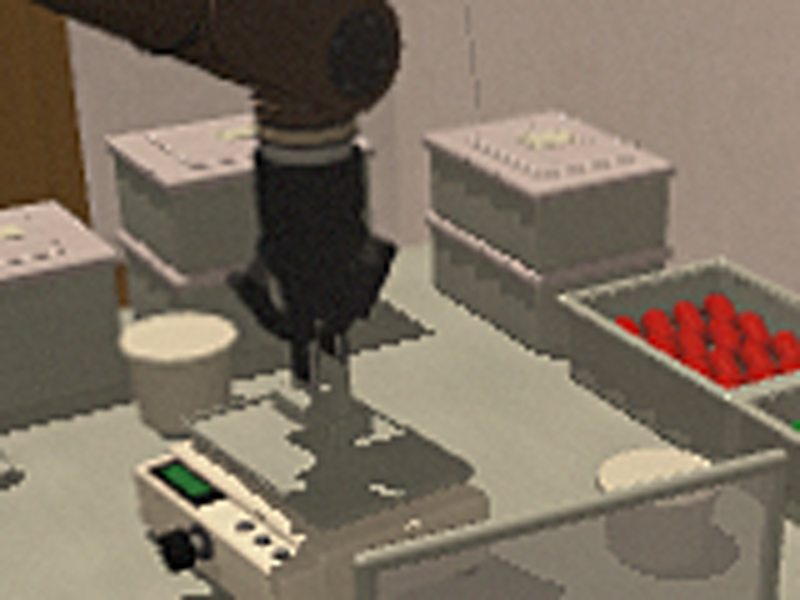

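View pics/s12.png

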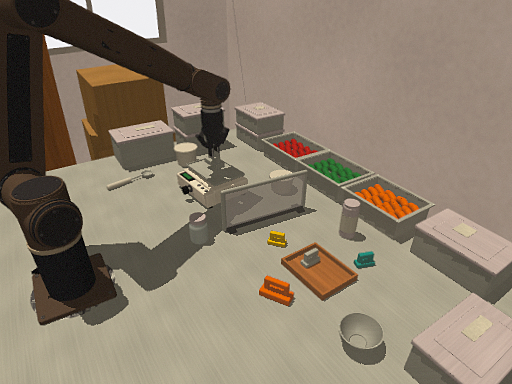

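The side picture shows the weight above mid-plate at crop px (320,400), the knob home at (180,548) and the small weight alone in the case at full px (311,257). The bystanders have not moved, and the arm is at rest. Handing in.

```bash
python3 -c "from h import *; finish_job(); print(telemetry.sense()['time_s'],telemetry.sense()['tcp_pos'])"
```

```text
the job is handed in; nothing more can be done
the job is handed in; nothing more can be done
```

I zeroed the scale and handed the job in at about 21 s, still holding the big weight over the plate.

- **Knob:** I pulled it out 25 mm to a hard stop, where it pushed back with 9 N and moved no further. I then pushed it home against a hard stop at about 13 N. The camera then showed it where it started.
- **Weight:** I took the big weight by its handle and carried it over the screen at about 214 mm, where the screen's top is 150 mm.
- **Last checks:** The gap between weight and plate read about 19.8 mm. The weight was within 1 mm of the plate's middle and level within about 0.7°. Its long side was along the plate's long side to about 0.5°. The wrist force showed only the weight's load.
- **Other things:** The small weight and the bystanders look unmoved in the pictures.

No check failed. The grip read 12.2–12.5 mm on the 14 mm handle. The knob also read about 1.5 mm under its size, so I take this as an offset in the reading.

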